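# Teach the autosampler its tray home position

### The arm

A 6-joint arm with a two-finger parallel gripper is mounted at the origin on the work surface. World frame = base frame: x ahead of the robot, y to its left, z up, the work surface at z = 0. Lengths are in m, angles in rad, forces in N, time in s.
With the tool pointing down it reaches from about 0.275 to 0.85 m from the base axis. Payload 19 kg.
Tool frame: the origin (TCP) lies midway between the tips of the shut fingers; the grasp point (between the pads) lies 19 mm behind it (grip_depth is the distance from the TCP to the grasp point, in m); z points along the fingers, y is the direction in which the jaws open and shut (so a half turn about z gives the same grasp; the last joint's range is limited). The gripper opens to 85 mm and grips with 20 to 120 N. Pads are 22 mm wide; open, the fingers measure 114 mm over their backs; the gripper's body (76 mm by 85 mm) begins 54 mm behind the grasp point. The pads swing forward as they close: fully open they stand 13 mm farther back than shut.
Start: joints at [-1.425, 0.15, 1.437, -0, 1.554, -0.134], TCP at [0.159, -0.553, 0.231] pointing down, gripper open.
Joint ranges: [-2.8, 2.8], [-0.68, 2.1], [0.12, 2.68], [-1.39, 4.53], [0.16, 2.79], [-2.81, 2.81]. Speed limits (rad/s): [1.89, 1.89, 2.22, 3.01, 3.01, 3.01].

### API

Orientations are given as a unit quaternion [x, y, z, w].
In Python, from rig import * gives the robot as it stands. Calls block until the motion is done:
- reach(position, orientation): joint-space move of the TCP to a pose.
- line_to(position, max_speed=0.15, ori=None, force_limit=None): straight line of the TCP; ori=None keeps the orientation; max_speed is the mean speed in m/s. With force_limit (N) it stops when the force on the tool has changed by that much, and returns True; else False.
- move_joints(angles): joint-space move.
- grip(opening, force=None): opening from 0.0 (shut) to 1.0 (fully open); force is the grip in N (None keeps the last); returns when the fingers have stopped.
- sleep(seconds).
- inverse_kinematics(position, orientation): joint angles nearest the present ones, or None.
- grab_frame(name): name is "scene" or "side" or "wrist"; returns a dict with "pixels" (400x640x3 uint8, blue, green, red), "z_map" (400x640 float32, m along the optical axis (not along the pixel's ray), 0 where there is no reading), "mtx" (3x3 intrinsics, pixels), "rvec" (rotation vector, rad) and "tvec" (3), from world to camera coordinates, as OpenCV has them. Camera axes: x right, y down, z forward; pixel columns grow to the right and rows downward; lengths in m; the calibration is good to about 2 mm. The wrist camera is an equidistant fisheye: a pixel r from the principal point sees the ray r / f radians off the axis. A picture is of the moment at which its call begins.
A pose or a line that the arm cannot do raises IKError and nothing moves.
- close_job(): hands the job in, once; it reports no verdict.
Readings, each from a call of its own:
- current_time_s(): time.
- current_qpos(): joint angles.
- current_joint_velocities(): joint speeds.
- current_joint_efforts(): joint torques, N m.
- current_eef_pos(): TCP position.
- current_tool_rot(): TCP orientation.
- current_force(): force on the tool from outside, world axes, zero at the start.
- current_torque(): the same for the moment, N m.
- current_finger_gap(): opening from 0.0 (shut) to 1.0 (fully open).
Only numpy, scipy, OpenCV 4.12 (cv2) and the standard library are available. Lean on these libraries where they do the work, as an engineer would, in place of code of your own. Each camera call takes 0.05 s, during which the arm holds its last target.

### The job

Teach the autosampler where its vial tray is at home: turn the tray clockwise (seen from above) until it comes up against its home stop, then take the yellow reset stylus from the tool stand, reach its tip down through the white-ringed service hole in the tray and press the recessed red button under it fully down. Finish while still holding the stylus upright in the gripper with the button pressed and the tray at its stop; leave the two hex drivers standing in the stand and do not shift the bottles.

Things in the scene. Friction and masses are not known exactly. Their poses are not given: they have to be found in the camera images.
- autosampler: White desk-top autosampler, fast on the bench; place and yaw vary. Origin: on the tray axis, bench height; z up, -x to its front, +x to its tower (on the robot's left). Deck x -155 to +180, y +-165 mm, top 110 mm above the bench. Tower x +180 to +380, y +-165, 345 mm high; its head overhangs the deck from x +144 mm at 215 to 335 mm height.
- tray: Vial tray turning on the autosampler's upright axis. Origin on the axis, 114 mm above the bench. Black vial ring, 152 inner, 240 mm outer diameter, top 134 mm above the bench; 24 capped vials reach 147 mm. Grey web inside it, 6 mm thick, top at 120 mm. Turns stiffly (about 0.1 N m), stays where left. Starts 0.5 to 1.3 rad short of the home stop.
- stop_pin (a point): Home stop: foot of a fixed steel pin (10 mm thick, 22 mm high) on the deck, 129 mm from the tray axis. Turned clockwise from above, the tray's rim lug comes up against it; the stop is rigid, so the torque rises steeply and the tray goes no further. The other way the tray can go at least 0.3 rad from its start.
- hub_knob (a point): Centre of the flat top of the tray's hub knob, on the tray axis, 160 mm above the bench. The knob is an upright knurled brass cylinder, 36 mm in diameter and 35 mm high (125 to 160 mm above the bench), fixed to the tray: gripped from above and twisted, it turns the tray.
- service_hole (a point): Centre of the service hole at the top face of the tray's web, 120 mm above the bench, 50 mm from the tray axis: a round through-hole, 14 mm in diameter with a 2 mm chamfer, ringed in white. It turns with the tray. Only with the tray at its home stop does it stand over the button; elsewhere bare deck lies 4 mm under the web.
- button_top (a point): Centre of the top face of the recessed red button (14 mm diameter), 92 mm above the bench when up: 18 mm down a 17 mm bore in the deck, 28 mm below the top of the tray's web; 50 mm from the tray axis on the machine's -x side. It moves down with the button.
- home_button (a joint): Travel of the red button in m: 0 up, 0.006 fully down (rigid end). Spring return: about 2 N starts it and 6 N takes it fully down.
- stylus: Reset stylus, 45 g: steel shaft 5 mm thick, 54 mm long, under a square yellow handle 12 x 12 x 70 mm with a black band near the top. Origin at the shaft's tip, z up to the handle, x and y square to its flats. In the stand (any of the three sockets) its shoulder rests on the stand's top, tip 6 mm and handle 60 to 130 mm above the bench, flats in line with the stand.
- stylus_tip (a point): The tip of the stylus's shaft (same as the stylus's origin).
- stylus_grip (a point): Point on the axis of the stylus's yellow handle, 45 mm above its shoulder and 99 mm above the tip: a good place to grip.
- tool_stand: Blue tool stand, a fixed block 170 x 50 x 60 mm (x, y, z), origin at the centre of its underside. Three vertical sockets, 9 mm in diameter, right through it, in a row along its x at -55, 0 and +55 mm.
- driver_red: Hex driver with a round red handle (20 mm thick, 68 mm long) on a 6 mm steel shaft 54 mm long, standing in a socket of the stand, its top 128 mm above the bench; origin at the shaft's tip. To be left alone.
- driver_blue: The same with a blue handle. To be left alone.
- amber_bottle: Amber glass bottle, 68 mm in diameter, 145 mm high; origin at the centre of its underside. To be left alone.
- wash_bottle: White plastic bottle with a blue cap, 52 mm in diameter, 110 mm high; origin at the centre of its underside. To be left alone.

How it is judged:
By the outcome, as a careful person would: the job done as asked, in the order asked, and still so for the second after the job is handed in, while the arm keeps its last pose, push and grip.
It also fails if it takes over 61 s, if anything falls off the work surface, if the arm or the gripper's body presses on something with over 40 N, if the wrist force passes 120 N, or if a joint passes its speed limit or range.

## Working session

There is one attempt and no reset: what is moved stays moved. The work goes in short steps, each a Python script; the robot and the scene stay as the last script left them, time stands still between calls to the robot, and variables do not carry over. Pictures are saved under pics/ and viewed, and the job is handed in when it is done.

```bash
mkdir -p pics; ls
python3 - <<'E'
from rig import *
import cv2,numpy as np
for n in ["scene","side","wrist"]:
    f=grab_frame(n); cv2.imwrite(f"pics/{n}0.png",f["pixels"]); np.savez(f"{n}0.npz",**{k:np.array(v) for k,v in f.items()})
    print(n,f["mtx"],f["rvec"],f["tvec"])
    R=cv2.Rodrigues(np.array(f["rvec"],float))[0]; print(-R.T@np.array(f["tvec"]).ravel())
print(current_time_s(),current_tool_rot(),current_finger_gap())
E
```

```text
pics
scene [[464.41696279   0.         320.40788622]
 [  0.         464.41696279 199.72830094]
 [  0.           0.           1.        ]] [ 1.92612192  1.40137642 -0.61326118] [-0.00723424 -0.30139138  1.38971782]
[ 1.17481574 -0.38858572  0.70072378]
side [[445.26592843   0.         311.7098346 ]
 [  0.         445.26592843 199.59781552]
 [  0.           0.           1.        ]] [ 2.07776127 -0.41015016  0.25018484] [-0.57062335  0.09581907  0.96996805]
[ 0.21643808 -0.94116986  0.58564851]
wrist [[309.70691629   0.         317.23575474]
 [  0.         309.70691629 198.66697497]
 [  0.           0.           1.        ]] [-2.33408764  1.75823096  0.23470926] [-0.57450761 -0.03432328  0.38003556]
[ 0.2220431  -0.53439892  0.37520495]
0.15 [ 9.90227780e-01  1.39458698e-01 -1.92840162e-05 -4.63649029e-04] 1.0034608615827805
```

View pics/scene0.png

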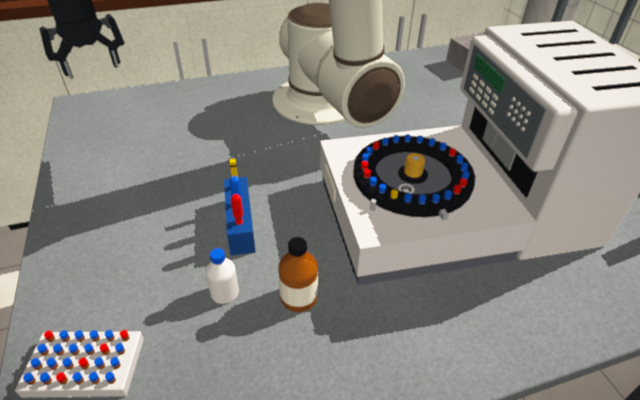

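View pics/side0.png

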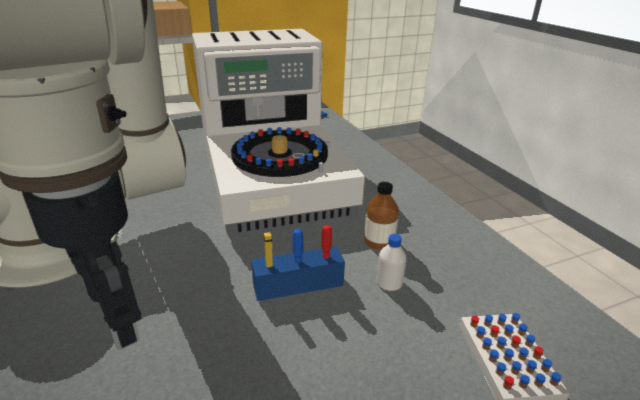

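View pics/wrist0.png

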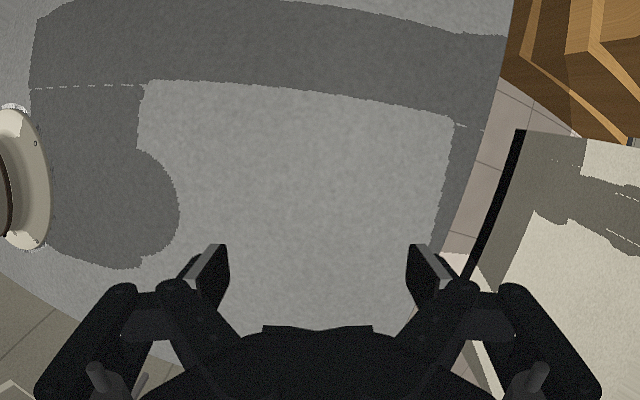

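```bash
cat > h.py <<'E'
import cv2,numpy as np
def ld(n): 
    d=np.load(n,allow_pickle=True); return {k:d[k] for k in d}
def cam(f):
    R=cv2.Rodrigues(np.array(f["rvec"],float))[0]; t=np.array(f["tvec"],float).ravel(); return R,t,-R.T@t
def ray(f,uv,fish=False):
    K=np.array(f["mtx"]); R,t,C=cam(f)
    x=(uv[0]-K[0,2])/K[0,0]; y=(uv[1]-K[1,2])/K[1,1]
    if fish:
        r=np.hypot(x,y); s=np.sin(r)/r if r>1e-9 else 1; d=np.array([x*s,y*s,np.cos(r)])
    else: d=np.array([x,y,1.])
    d=R.T@d; return C,d/np.linalg.norm(d)
def plane(f,uv,z,fish=False):
    C,d=ray(f,uv,fish); return C+d*(z-C[2])/d[2]
def tri(r1,r2):
    (a,u),(b,v)=r1,r2
    s=np.linalg.lstsq(np.stack([u,-v],1),b-a,rcond=None)[0]
    p,q=a+u*s[0],b+v*s[1]; return (p+q)/2,np.linalg.norm(p-q)
def proj(f,P,fish=False):
    K=np.array(f["mtx"]);R,t,C=cam(f); p=R@np.array(P)+t
    if fish:
        r=np.hypot(p[0],p[1]); th=np.arctan2(r,p[2]); s=th/r
        return K[0,0]*p[0]*s+K[0,2],K[1,1]*p[1]*s+K[1,2]
    return K[0,0]*p[0]/p[2]+K[0,2],K[1,1]*p[1]/p[2]+K[1,2]
E
python3 - <<'E'
from h import *
s=ld("scene0.npz");d=ld("side0.npz")
for n,f in(("scene",s),("side",d)):
    hsv=cv2.cvtColor(f["pixels"],cv2.COLOR_BGR2HSV)
    for cn,lo,hi in(("yel",(15,120,90),(35,255,255)),("blu",(100,140,60),(125,255,255))):
        m=cv2.inRange(hsv,lo,hi)
        k,_,st,c=cv2.connectedComponentsWithStats(m)
        print(n,cn,[(st[i].tolist(),c[i].round(1).tolist()) for i in range(1,k) if st[i][4]>25])
c=s["pixels"][120:240,310:510]; cv2.imwrite("pics/c1.png",cv2.resize(c,None,fx=4,fy=4,interpolation=2))
c=s["pixels"][145:265,190:270]; a=cv2.resize(c,None,fx=4,fy=4,interpolation=2)
c=d["pixels"][220:310,235:360]; b=cv2.resize(c,None,fx=3,fy=4,interpolation=2)
o=np.zeros((480,800,3),np.uint8);o[:a.shape[0],:a.shape[1]]=a;o[:b.shape[0],400:400+b.shape[1]]=b;cv2.imwrite("pics/c2.png",o)
E
```

```text
scene yel [([405, 153, 20, 25, 393], [414.1, 165.3]), ([229, 158, 9, 18, 108], [232.9, 166.6]), ([391, 189, 7, 10, 61], [394.0, 193.6]), ([303, 254, 14, 21, 127], [310.0, 263.8])]
scene blu [([404, 135, 7, 8, 41], [407.1, 138.4]), ([392, 136, 8, 7, 42], [395.5, 139.0]), ([416, 136, 7, 8, 39], [419.4, 139.4]), ([382, 138, 7, 8, 41], [384.9, 141.4]), ([428, 139, 7, 8, 42], [431.3, 142.0]), ([439, 143, 8, 8, 48], [442.4, 146.5]), ([362, 146, 11, 15, 102], [367.1, 153.3]), ([456, 155, 14, 24, 170], [462.9, 166.3]), ([224, 176, 31, 79, 1528], [238.5, 217.4]), ([369, 176, 9, 10, 74], [372.8, 180.6]), ([379, 183, 8, 11, 74], [382.2, 187.7]), ([444, 190, 8, 10, 70], [447.5, 194.4]), ([404, 193, 8, 10, 67], [407.4, 197.6]), ([432, 193, 8, 11, 71], [435.5, 197.7]), ([418, 195, 9, 10, 68], [421.9, 199.1]), ([210, 248, 15, 16, 198], [217.1, 255.3]), ([60, 330, 8, 9, 54], [63.4, 334.2]), ([75, 330, 8, 9, 55], [78.4, 334.0]), ([90, 330, 8, 9, 54], [93.5, 333.9]), ([105, 330, 8, 9, 50], [108.4, 333.6]), ([116, 343, 7, 9, 51], [119.0, 347.0]), ([38, 344, 9, 9, 60], [41.8, 347.9]), ([53, 344, 9, 9, 5
[... 1183 characters left out ...]
], [488.3, 318.1]), ([499, 314, 7, 8, 40], [502.1, 317.3]), ([506, 325, 7, 7, 41], [508.8, 328.1]), ([520, 324, 7, 8, 45], [522.9, 327.3]), ([478, 327, 7, 7, 42], [480.8, 330.1]), ([527, 335, 8, 8, 49], [530.5, 338.5]), ([498, 337, 8, 8, 47], [501.6, 340.6]), ([484, 338, 7, 8, 47], [487.0, 341.6]), ([505, 349, 8, 8, 51], [508.7, 352.7]), ([520, 348, 8, 8, 53], [523.5, 351.5]), ([491, 350, 7, 9, 51], [493.9, 353.9]), ([543, 359, 9, 9, 60], [547.0, 363.2]), ([528, 361, 8, 8, 55], [531.6, 364.5]), ([498, 363, 8, 9, 53], [501.1, 366.8]), ([513, 362, 8, 9, 56], [516.4, 365.7]), ([552, 372, 9, 10, 69], [555.8, 376.8]), ([521, 375, 8, 9, 60], [524.4, 379.1]), ([536, 374, 9, 9, 61], [540.0, 378.0])]
```

View pics/c1.png

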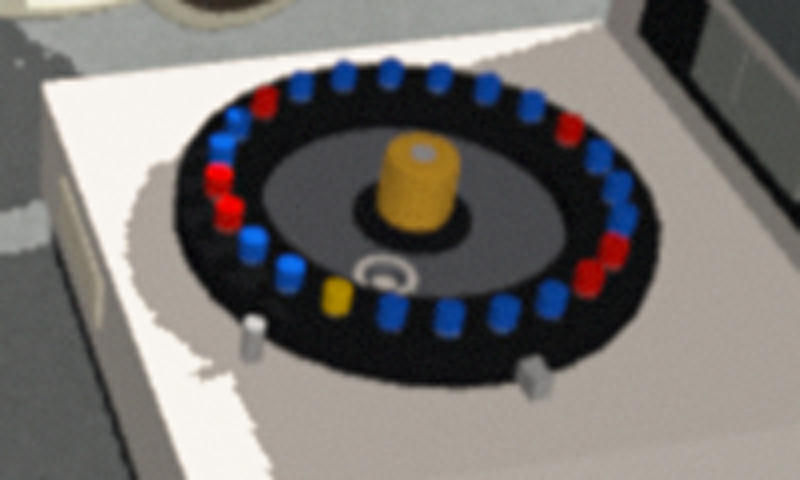

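View pics/c2.png

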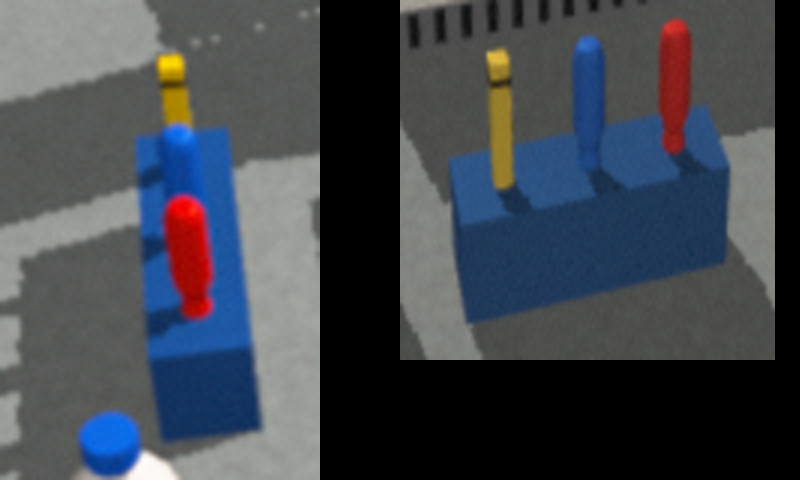

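Run:
```python
from h import *
s=ld("scene0.npz");d=ld("side0.npz")
np.set_printoptions(precision=4,suppress=True)
print("knob",plane(s,(415.5,158),.16), plane(d,(279.7,138.5),.16), tri(ray(s,(415.5,158)),ray(d,(279.7,138.5))))
print("hole",plane(s,(406.5,188.7),.12)); print("pin",plane(s,(373,209.5),.11),plane(s,(373.5,200.5),.132)); print("lug",plane(s,(443.7,213),.12))
print("sty",plane(s,(233,160.5),.13),plane(d,(267.7,234.3),.13),plane(d,(269.3,266.2),.06))
A=[plane(s,p,.06)[:2] for p in((224,180),(247,177.5),(227.5,233),(252,231))];print("stand s",*A)
B=[plane(d,p,.06)[:2] for p in((251.7,260),(337.7,247),(344.3,263),(256,275.5))];print("stand d",*B)
# deck front edges at z=.11 in scene: corner (321,141), front near corner
for p in((321,141),(460,125.5),(357,239+20)):print("deck",plane(s,p,.11))
# vial ring ellipse fit of dark mask
for n,f in(("scene",s),("side",d)):
    print(n,[np.round(proj(f,(0,0,0)),1)])
```

```text
knob [0.5411 0.0227 0.16  ] [0.5373 0.0114 0.16  ] (array([0.5401, 0.0229, 0.1569]), np.float64(0.004041239229207529))
hole [ 0.5787 -0.0092  0.12  ]
pin [ 0.6042 -0.0893  0.11  ] [ 0.6032 -0.09    0.132 ]
lug [0.6614 0.0255 0.12  ]
sty [ 0.403  -0.3137  0.13  ] [ 0.3989 -0.3195  0.13  ] [ 0.3984 -0.3218  0.06  ]
stand s [ 0.372  -0.3357] [ 0.3784 -0.2865] [ 0.533  -0.3558] [ 0.5419 -0.3101]
stand d [ 0.3735 -0.2923] [ 0.5409 -0.3157] [ 0.5309 -0.365 ] [ 0.3683 -0.3378]
deck [ 0.3626 -0.1119  0.11  ]
deck [0.3987 0.2191 0.11  ]
deck [ 0.7084 -0.1628  0.11  ]
scene [array([318.,  99.])]
side [array([ 49.8, 243.6])]
```

```bash
cat >> h.py <<'E'
def Q(psi): return [float(np.cos(psi/2)),float(np.sin(psi/2)),0.,0.]
E
python3 - <<'E'
from rig import *
from h import *
reach([0.541,0.02,0.27],Q(1.0))
print(current_time_s(),current_qpos(),current_eef_pos())
sleep(.2)
f=grab_frame("wrist"); cv2.imwrite("pics/w1.png",f["pixels"]); np.savez("w1.npz",**{k:np.array(v) for k,v in f.items()})
print(cam(f)[2],current_torque(),current_force())
E
```

```text
2.6 [-1.06589547e-01  7.01156074e-02  1.44904634e+00 -1.61108004e-04
  1.62258805e+00  4.65235903e-01] [0.54104017 0.01929754 0.26990042]
[0.57659028 0.07501531 0.41438102] [-0.03374217  0.02346247 -0.00525459] [ 0.47884614  0.60508352 -0.17132516]
```

View pics/w1.png

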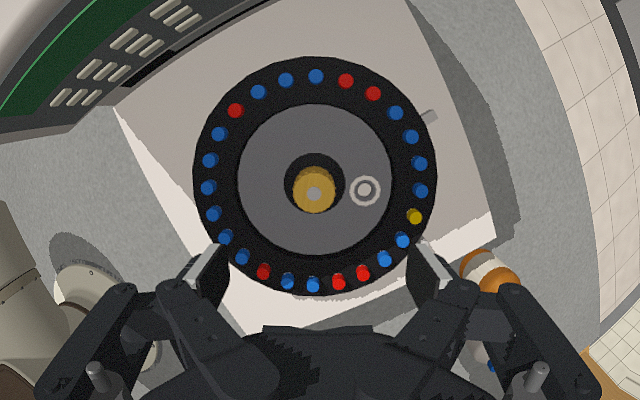

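Run:
```python
from h import *
np.set_printoptions(precision=4,suppress=True)
f=ld("w1.npz")
g=cv2.cvtColor(f["pixels"],cv2.COLOR_BGR2HSV)
m=cv2.inRange(g,(12,90,60),(35,255,255)); k,l,st,c=cv2.connectedComponentsWithStats(m)
print([(st[i].tolist(),c[i]) for i in range(1,k) if st[i][4]>100])
print("knob top",plane(f,(313.7,193.5),.16,True))
# web outer boundary (inner of ring at z=.134 visible edge): points
pts=[]
v=g[...,2].astype(int)
for a in np.arange(0,360,4):
    # scan outward from knob centre for transition grey->black between r 60..100
    for r in np.arange(60,100,.5):
        x=315+r*np.cos(np.radians(a));y=180+r*np.sin(np.radians(a))
        if v[int(round(y)),int(round(x))]<45: pts.append(plane(f,(x,y),.134,True)[:2]);break
pts=np.array(pts)
A=np.c_[2*pts,np.ones(len(pts))];b=(pts**2).sum(1)
for _ in range(4):
    s=np.linalg.lstsq(A,b,rcond=None)[0];r=np.sqrt(s[2]+s[0]**2+s[1]**2);e=np.abs(np.linalg.norm(pts-s[:2],axis=1)-r)
    k=e<max(.002,1.5*np.median(e));A,b,pts=A[k],b[k],pts[k]
print("ring",s[:2],r,len(pts))
h=plane(f,(364.5,190),.12,True);print("hole",h,np.linalg.norm(h[:2]-s[:2]),np.degrees(np.arctan2(*(h[:2]-s[:2])[::-1])))
lug=plane(f,(429,117),.12,True);print("lug",lug-np.r_[s[:2],0])
```

```text
[([292, 166, 44, 48, 1467], array([313.6646, 188.9966])), ([407, 208, 16, 17, 201], array([414.0547, 216.0299])), ([459, 249, 31, 29, 216], array([469.7361, 258.9259])), ([479, 267, 42, 26, 654], array([497.3456, 279.1131])), ([579, 345, 58, 55, 814], array([603.8894, 379.6339]))]
knob top [0.5393 0.0226 0.16  ]
ring [0.5412 0.0254] 0.07321249260212129 90
hole [ 0.5774 -0.0097  0.12  ] 0.05043876165829611 -44.13875388715445
lug [ 0.1294 -0.0069  0.12  ]
```

Run:
```python
from rig import *
from h import *
np.set_printoptions(precision=3,suppress=True)
c=[0.5398,0.0228]
line_to([*c,0.2],0.15)
print(line_to([*c,0.130],0.1,force_limit=8),current_time_s(),np.array(current_force()))
grip(0.0,60)
print(current_finger_gap(),current_time_s(),np.array(current_force()),np.array(current_torque()),current_eef_pos())
p=[*c,0.130]
for i in range(1,7):
    reach(p,Q(1.0-.12*i))
    print(i,round(current_time_s(),2),np.array(current_force()),np.array(current_torque()),current_qpos()[5])
```

```text
False 4.3167 [0.93  0.32  0.348]
0.4059935693437778 4.8417 [-5.511  1.525  7.743] [ 0.403  1.026 -0.015] [0.54  0.023 0.131]
1 5.09 [-5.893  1.319  8.613] [ 0.486  1.097 -0.092] 0.5914694822418393
2 5.34 [-6.373  1.676  8.873] [ 0.568  1.04  -0.076] 0.7114798922985591
3 5.59 [-7.152  2.402  7.999] [ 0.598  1.172 -0.071] 0.8314817937034745
4 5.84 [-7.291  3.494  8.517] [ 0.613  1.15  -0.099] 0.9515062932101058
5 6.09 [-6.823  3.731  8.994] [ 0.728  1.196 -0.078] 1.0714557063311434
6 6.34 [-7.133  3.755  8.813] [ 0.796  1.251 -0.069] 1.1914742410259491
```

Run:
```python
from rig import *
from h import *
np.set_printoptions(precision=3,suppress=True)
p=[0.5398,0.0228,0.130]; psi=1.0-.72
for i in range(30):
    psi-=.03 
    reach(p,Q(psi)); sleep(.03)
    t=np.array(current_torque())
    print(i,round(current_time_s(),2),round(psi,3),np.array(current_force()),t)
    if t[2]<-.6 or t[2]>.4: break
f=grab_frame("scene"); cv2.imwrite("pics/s2.png",cv2.resize(f["pixels"][110:250,300:500],None,fx=4,fy=4))
f=grab_frame("wrist"); cv2.imwrite("pics/w2.png",f["pixels"])
```

```text
0 6.62 0.25 [-8.125  3.839  9.694] [ 0.809  1.237 -0.11 ]
1 6.91 0.22 [-7.894  3.519  9.068] [ 0.816  1.243 -0.11 ]
2 7.19 0.19 [-6.838  3.01   9.303] [ 0.839  1.232 -0.037]
3 7.47 0.16 [-7.919  5.077  9.168] [ 0.855  1.252 -0.045]
4 7.76 0.13 [-7.719  5.385  9.322] [ 0.859  1.186 -0.12 ]
5 8.04 0.1 [-8.702  4.052  8.299] [ 0.939  1.198 -0.127]
6 8.32 0.07 [-8.507  4.215  9.304] [ 0.87   1.169 -0.097]
7 8.61 0.04 [-7.662  4.585  8.638] [ 0.876  1.205 -0.119]
8 8.89 0.01 [-1.525  5.942  4.63 ] [ 0.771  0.058 -0.086]
9 9.18 -0.02 [-6.529  5.674  8.392] [ 0.775  1.085 -0.091]
10 9.46 -0.05 [-0.454  5.178  4.528] [ 0.687  0.099 -0.024]
11 9.74 -0.08 [-5.571  5.675  6.582] [ 0.823  0.855 -0.056]
12 10.03 -0.11 [-0.911  6.29   4.114] [ 0.678  0.021 -0.052]
13 10.31 -0.14 [-4.257  5.943  4.914] [0.828 0.74  0.041]
14 10.59 -0.17 [0.929 5.857 3.611] [ 0.748 -0.106  0.15 ]
15 10.88 -0.2 [-4.053  5.61   6.005] [0.845 0.527 0.62 ]
```

View pics/s2.png

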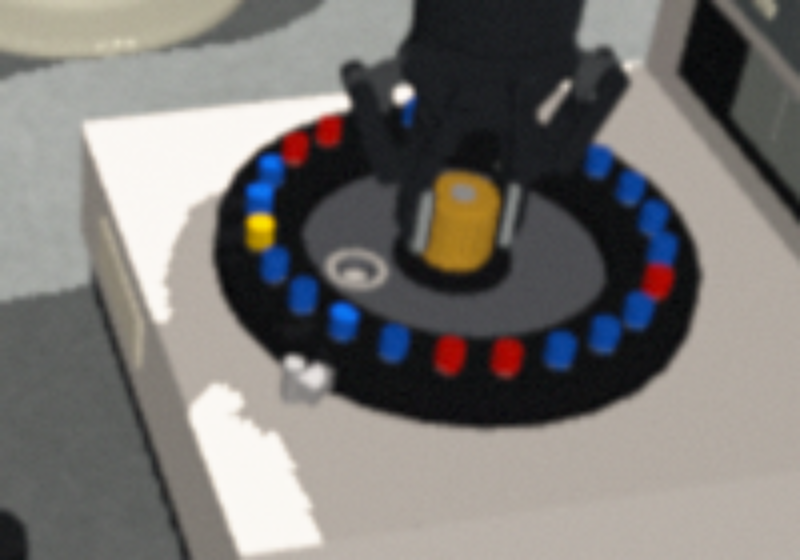

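View pics/w2.png

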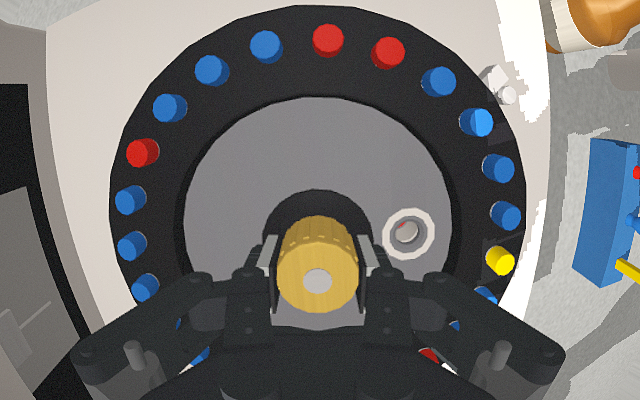

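Run:
```python
from rig import *
from h import *
np.set_printoptions(precision=3,suppress=True)
p=[0.5398,0.0228,0.130]
reach(p,Q(-.225)); sleep(.05); print(np.array(current_torque()),np.array(current_force()))
grip(1.0); print(current_time_s(),np.array(current_torque()),np.array(current_force()))
line_to([*p[:2],0.27],0.25)
sleep(.2)
f=grab_frame("wrist"); cv2.imwrite("pics/w3.png",f["pixels"]);np.savez("w3.npz",**{k:np.array(v) for k,v in f.items()})
reach([0.45,-0.15,0.27],Q(-.225));sleep(.2)
f=grab_frame("wrist"); cv2.imwrite("pics/w4.png",f["pixels"]);np.savez("w4.npz",**{k:np.array(v) for k,v in f.items()})
print(current_time_s(),current_qpos())
f=grab_frame("scene");np.savez("s3.npz",**{k:np.array(v) for k,v in f.items()}); cv2.imwrite("pics/s3.png",cv2.resize(f["pixels"][110:250,300:500],None,fx=4,fy=4))
```

```text
[ 0.688 -0.219  0.39 ] [2.276 4.812 2.773]
11.825 [-0.022  0.037  0.035] [ 0.323 -0.118  0.553]
13.8333 [-0.483 -0.072  1.591  0.     1.623  1.312]
```

View pics/s3.png

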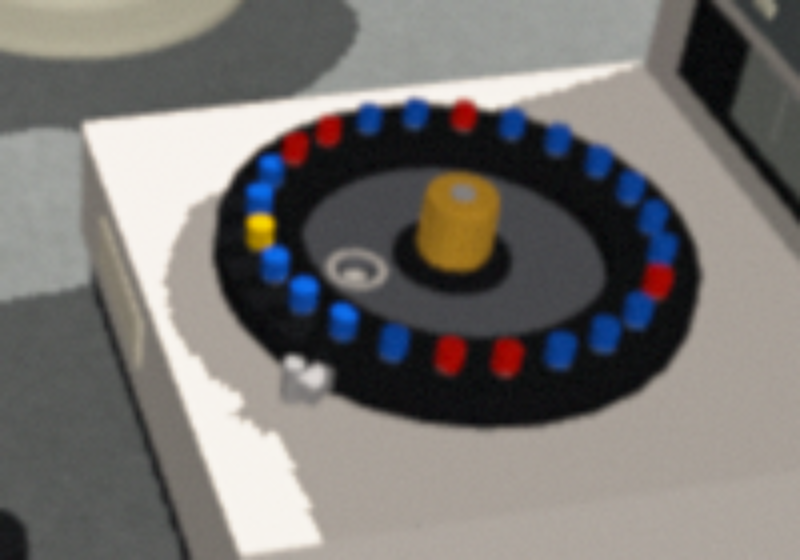

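View pics/w3.png

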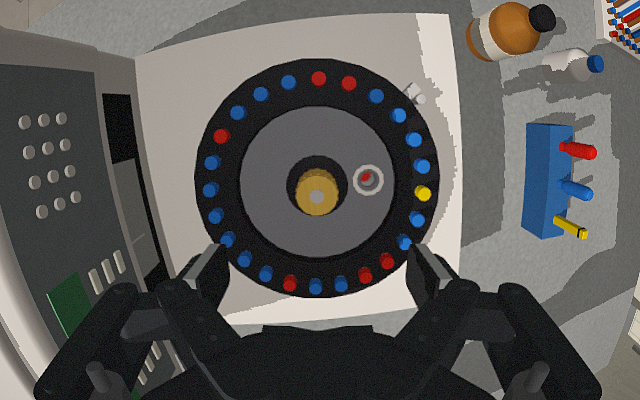

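View pics/w4.png

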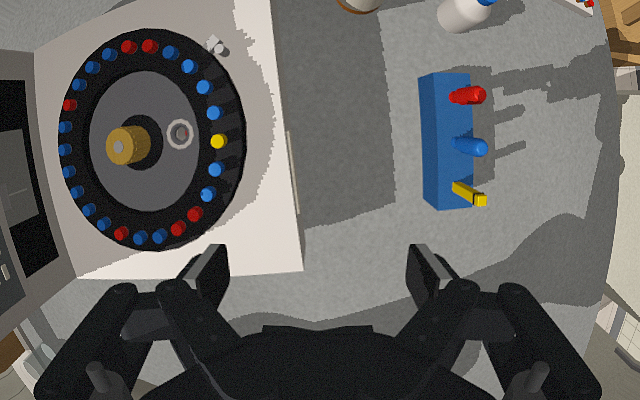

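Run:
```python
from h import *
a=ld("w3.npz");b=ld("w4.npz")
o=np.zeros((400,800,3),np.uint8)
o[:,:400]=cv2.resize(a["pixels"][155:205,343:393],(400,400),interpolation=2)
o[:,400:]=cv2.resize(b["pixels"][110:160,155:205],(400,400),interpolation=2)
cv2.imwrite("pics/z.png",o)
cv2.imwrite("pics/z2.png",cv2.resize(b["pixels"][60:220,400:520],None,fx=3.7,fy=3.7,interpolation=2))
```

```text
(no output)
```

View pics/z.png

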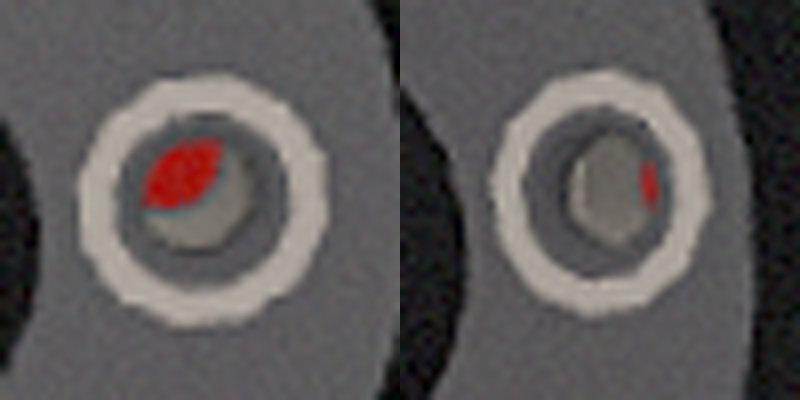

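View pics/z2.png

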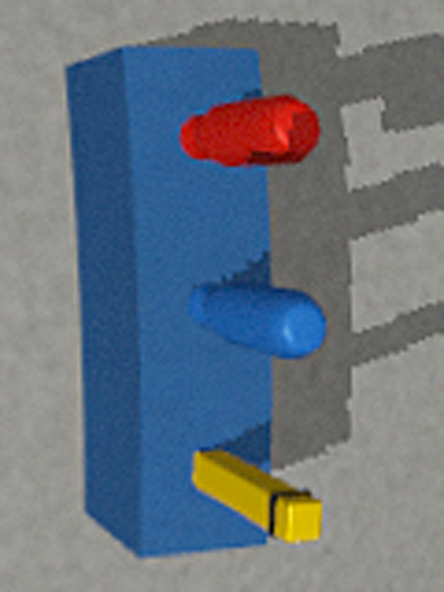

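Run:
```python
from h import *
np.set_printoptions(precision=4,suppress=True)
def blob(f,roi,lo,hi):
    x0,y0,x1,y1=roi; g=cv2.cvtColor(f["pixels"],cv2.COLOR_BGR2HSV)[y0:y1,x0:x1]
    m=cv2.inRange(g,lo,hi); return m
H={}
for n,roi in(("w3",(350,162,388,196)),("w4",(164,116,200,152))):
    f=ld(n+".npz");x0,y0,x1,y1=roi
    g=cv2.cvtColor(f["pixels"],cv2.COLOR_BGR2GRAY)
    m=cv2.inRange(g[y0:y1,x0:x1],135,255)
    k,l,st,c=cv2.connectedComponentsWithStats(m); i=1+np.argmax(st[1:,4])
    cn=max(cv2.findContours((l==i).astype(np.uint8),0,1)[0],key=len)
    e=cv2.fitEllipse(cn);uv=(e[0][0]+x0,e[0][1]+y0)
    h=plane(f,uv,.12,True);print(n,st[i],uv,"hole",h); H[n]=h
    # knob top white spot
    P=h.copy()
    im=f["pixels"].copy()
    for z,r,col in((.12,.007,(0,255,255)),(.114,.007,(0,255,0)),(.110,.0085,(255,0,0)),(.092,.007,(255,0,255))):
        pts=np.array([proj(f,P*[1,1,0]+[r*np.cos(t),r*np.sin(t),z],True) for t in np.linspace(0,6.283,40)])
        big=cv2.resize(im[y0-5:y1+5,x0-5:x1+5],None,fx=8,fy=8,interpolation=2) if z==.12 else big
        cv2.polylines(big,[np.int32((pts-[x0-5,y0-5]+.5)*8-.5)],True,col,1)
    cv2.imwrite(f"pics/{n}z.png",big)
f=ld("w3.npz")
print("knob",plane(f,(316.5,196.5),.16,True))
b=cv2.imread("pics/w3z.png");c=cv2.imread("pics/w4z.png");o=np.zeros((380,800,3),np.uint8);o[:b.shape[0],:b.shape[1]]=b;o[:c.shape[0],400:400+c.shape[1]]=c;cv2.imwrite("pics/zz.png",o)
# axis: ring outer + knob; lug etc
```

```text
w3 [  3   3  31  31 350] (367.76436614990234, 179.64165496826172) hole [ 0.5338 -0.0265  0.12  ]
w4 [  2   3  28  30 289] (179.46984386444092, 133.5642204284668) hole [ 0.5344 -0.0255  0.12  ]
knob [0.5387 0.0236 0.16  ]
```

View pics/zz.png

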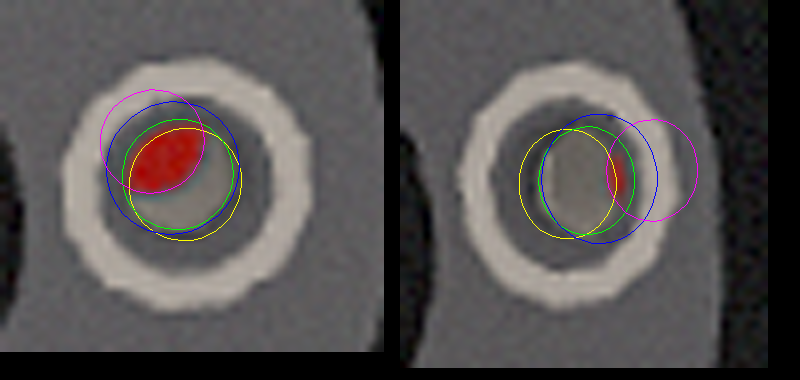

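Run:
```python
from rig import *
from h import *
reach([0.401,-0.3165,0.25],Q(-.14));sleep(.2)
f=grab_frame("wrist"); cv2.imwrite("pics/w5.png",f["pixels"]);np.savez("w5.npz",**{k:np.array(v) for k,v in f.items()})
cv2.imwrite("pics/w5z.png",cv2.resize(f["pixels"][110:260,220:420],None,fx=4,fy=4,interpolation=2))
print(current_time_s(),current_qpos(),current_eef_pos())
m=cv2.inRange(cv2.cvtColor(f["pixels"],cv2.COLOR_BGR2HSV),(15,120,90),(35,255,255))
k,_,st,c=cv2.connectedComponentsWithStats(m);print([(st[i].tolist(),c[i].round(1)) for i in range(1,k) if st[i][4]>50])
```

```text
14.8667 [-8.17431248e-01  9.70169722e-03  1.55093384e+00  5.98253564e-05
  1.58049787e+00  8.92034154e-01] [ 0.40148535 -0.31577462  0.25025644]
[([569, 0, 71, 81, 3987], array([606.1,  32.4])), ([0, 108, 35, 33, 722], array([ 16.8, 122.8])), ([61, 116, 15, 13, 151], array([ 67.6, 121.6])), ([311, 175, 12, 11, 121], array([316.7, 180.2])), ([310, 187, 14, 15, 196], array([316.4, 193.8]))]
```

View pics/w5z.png

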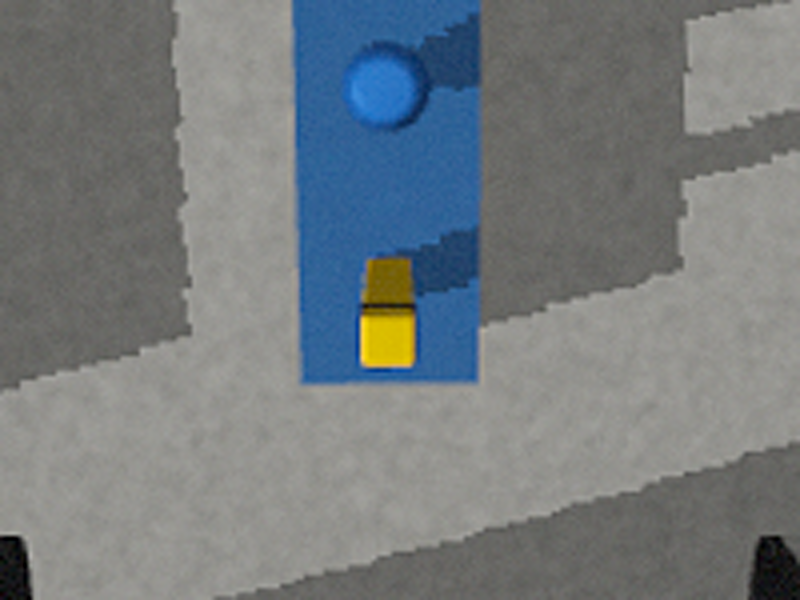

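Run:
```python
from h import *
f=ld("w5.npz")
print(plane(f,(317,194.9),.13,True))
for z in (.25,.231,.16,.13): print(z,proj(f,(0.4015,-0.3158,z),True))
# edges of stand
for p in((295,383),(478,382),(293,2),(479,2)): print(plane(f,((p[0])/4+220,p[1]/4+110),.06,True))
print(plane(f,(386/4+220,86/4+110),.128,True))
```

```text
[ 0.39932079 -0.31522196  0.13      ]
0.25 (np.float64(317.38857425212154), np.float64(249.13467298350082))
0.231 (np.float64(317.3688191590179), np.float64(235.33053046201533))
0.16 (np.float64(317.3201469844), np.float64(201.63275303032339))
0.13 (np.float64(317.30675771266755), np.float64(192.43884552261162))
[ 0.3726332  -0.28493819  0.06      ]
[ 0.36577173 -0.33611653  0.06      ]
[ 0.47736016 -0.30047599  0.06      ]
[ 0.470456   -0.34967803  0.06      ]
[ 0.45437792 -0.32249737  0.128     ]
```

Run:
```python
from rig import *
from h import *
np.set_printoptions(precision=4,suppress=True)
c=[0.3993,-0.3152]
line_to([*c,0.15],0.2,ori=Q(-.137))
print(line_to([*c,0.087],0.1,force_limit=6),np.array(current_eef_pos()))
grip(0.0,80); print(current_finger_gap(),np.array(current_force()),current_time_s())
line_to([*c,0.17],0.12); print(np.array(current_force()))
line_to([*c,0.29],0.25)
reach([0.534,-0.026,0.29],Q(-.137)); sleep(.3)
print(current_finger_gap(),np.array(current_force()),current_time_s(),np.array(current_eef_pos()),current_tool_rot())
for n in("scene","side","wrist"):
    f=grab_frame(n); np.savez(n+"6.npz",**{k:np.array(v) for k,v in f.items()}); cv2.imwrite(f"pics/{n}6.png",f["pixels"])
f=ld("scene6.npz")
x,y=map(int,proj(f,(0.534,-0.026,0.21)));print(x,y)
a=cv2.resize(f["pixels"][y-60:y+60,x-40:x+40],None,fx=5,fy=5,interpolation=2)
f=ld("side6.npz");x,y=map(int,proj(f,(0.534,-0.026,0.21)));print(x,y)
b=cv2.resize(f["pixels"][y-60:y+60,x-40:x+40],None,fx=5,fy=5,interpolation=2)
cv2.imwrite("pics/ab6.png",np.hstack([a,b]))
```

```text
False [ 0.3996 -0.3155  0.0877]
0.12933913785242357 [-0.2965 -0.1944  4.0133] 16.9667
[-0.6082 -0.127  -0.6953]
0.1285109988711035 [ 0.956  -0.6982 -0.3075] 19.9583 [ 0.5339 -0.0267  0.29  ] [ 0.9976 -0.069  -0.      0.    ]
394 138
283 124
```

View pics/ab6.png

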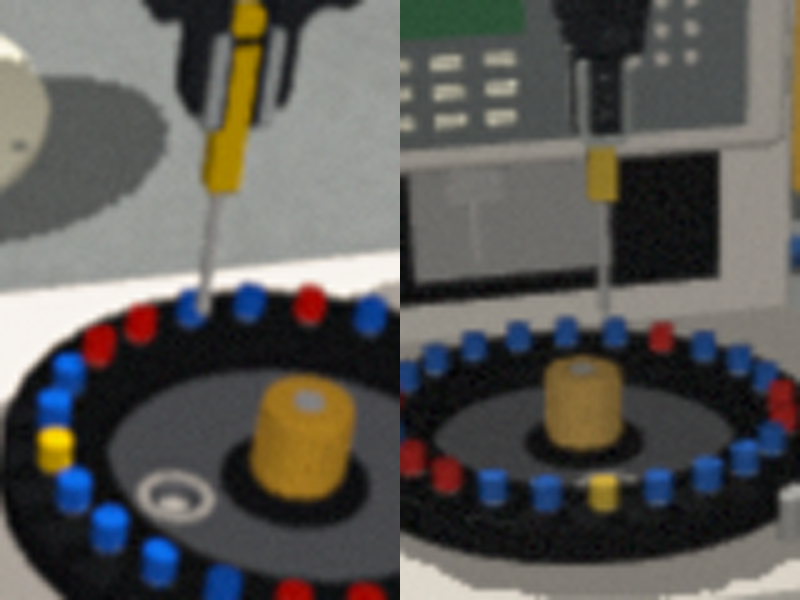

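View pics/wrist6.png

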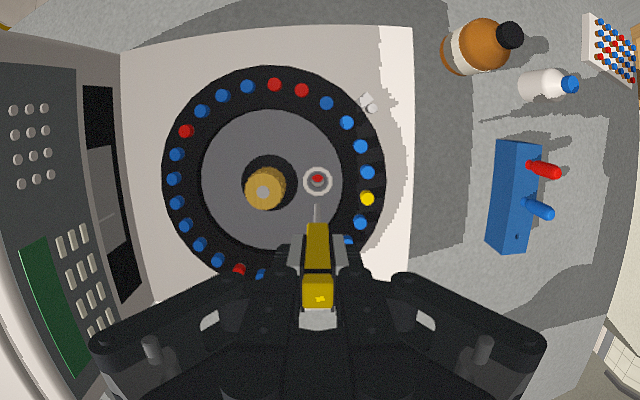

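View pics/side6.png

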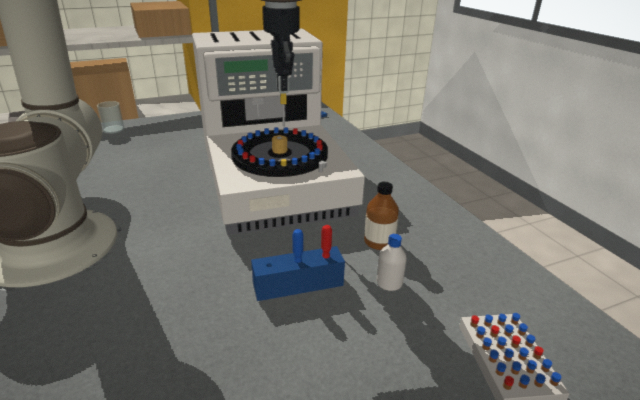

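Run:
```python
from h import *
np.set_printoptions(precision=4,suppress=True)
s=ld("scene6.npz");d=ld("side6.npz");w=ld("wrist6.npz")
print("exp tip",[np.round(proj(f,(.5339,-.0267,.209),k),1) for f,k in((s,0),(d,0),(w,1))])
print("exp shoulder",[np.round(proj(f,(.5339,-.0267,.263),k),1) for f,k in((s,0),(d,0),(w,1))])
print("tri",tri(ray(s,(394.6,140.4)),ray(d,(284,126))), "z.209 scene",plane(s,(394.6,140.4),.209))
x0,y0,x1,y1=302,165,334,196
g=cv2.cvtColor(w["pixels"],cv2.COLOR_BGR2GRAY)
m=cv2.inRange(g[y0:y1,x0:x1],135,255);k,l,st,c=cv2.connectedComponentsWithStats(m); i=1+np.argmax(st[1:,4])
cn=max(cv2.findContours((l==i).astype(np.uint8),0,1)[0],key=len);e=cv2.fitEllipse(cn)
h=plane(w,(e[0][0]+x0,e[0][1]+y0),.12,True);print(st[i],e[0],"hole",h)
cv2.imwrite("pics/w6z.png",cv2.resize(w["pixels"][150:270,270:370],None,fx=5,fy=5,interpolation=2))
```

```text
exp tip [array([393.8, 139.4]), array([283.3, 125. ]), array([317.6, 204.9])]
exp shoulder [array([397.4, 114.2]), array([282.8, 102.1]), array([317.7, 230.5])]
tri (array([ 0.5355, -0.0259,  0.2067]), np.float64(0.0015669434119186566)) z.209 scene [ 0.5374 -0.0267  0.209 ]
[  1   2  30  29 341] (15.129327774047852, 15.943989753723145) hole [ 0.5338 -0.0263  0.12  ]
```

View pics/w6z.png

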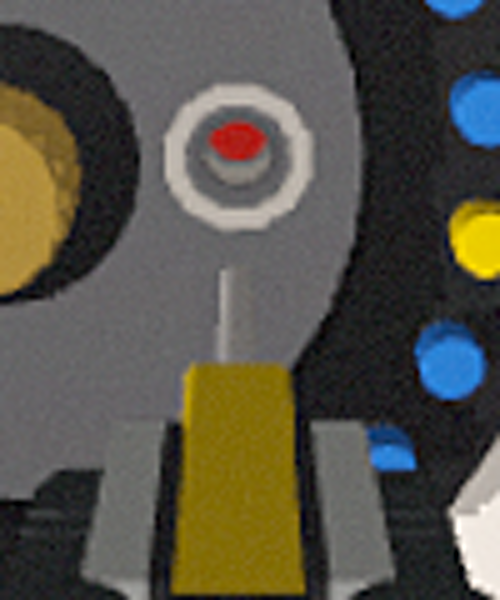

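Run:
```python
from rig import *
from h import *
np.set_printoptions(precision=4,suppress=True)
c=[0.5330,-0.0265]
print(line_to([*c,0.212],0.12,force_limit=6)); sleep(.2)
print(current_time_s(),np.array(current_eef_pos()))
for n in("scene","wrist"):
    f=grab_frame(n); np.savez(n+"7.npz",**{k:np.array(v) for k,v in f.items()})
    u,v=map(int,proj(f,(*c,.125),n=="wrist"))
    cv2.imwrite(f"pics/{n}7.png",cv2.resize(f["pixels"][v-35:v+35,u-50:u+50],None,fx=7,fy=7,interpolation=2))
```

```text
False
21.1083 [ 0.5332 -0.0265  0.2127]
```

View pics/scene7.png

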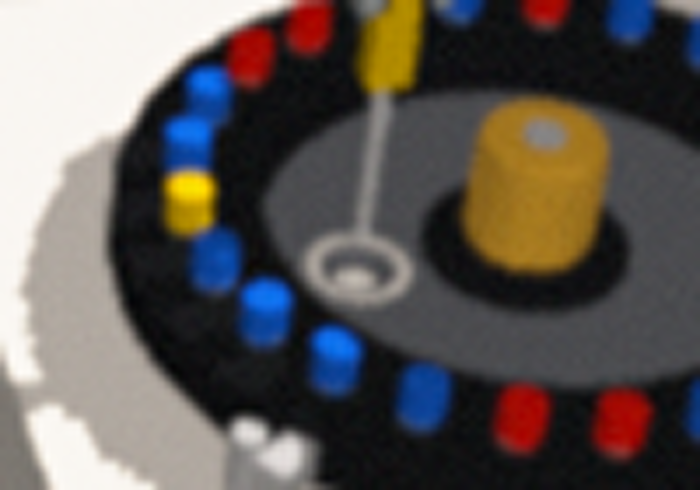

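View pics/wrist7.png

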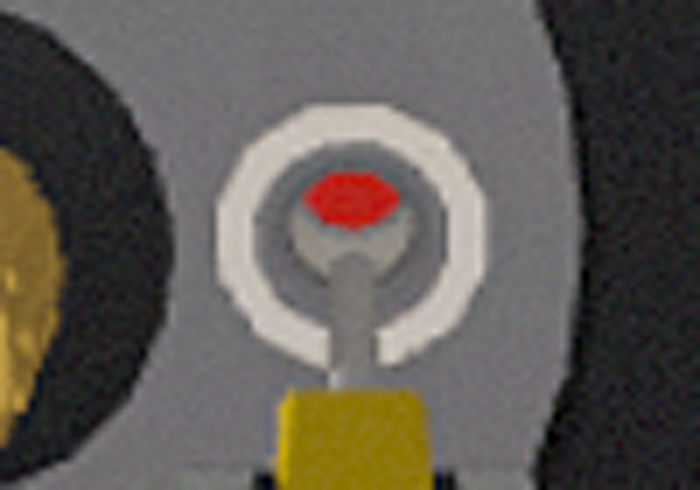

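Run:
```python
from rig import *
from h import *
np.set_printoptions(precision=3,suppress=True)
c=[0.5330,-0.0265]
print(line_to([*c,0.178],0.08,force_limit=5)); sleep(.1)
f0=np.array(current_force());print(current_time_s(),np.array(current_eef_pos()),f0)
z=.178
while z>.158:
    z-=.001; line_to([*c,z],0.03); sleep(.05)
    F=np.array(current_force())-f0
    print(round(z,4),np.array(current_eef_pos()),F)
    if np.linalg.norm(F)>14: break
print(current_time_s(),current_finger_gap())
```

```text
False
21.8833 [ 0.533 -0.027  0.178] [ 0.651 -0.293 -0.158]
0.177 [ 0.533 -0.027  0.177] [-0.767 -0.482  0.178]
0.176 [ 0.533 -0.027  0.176] [-0.541  0.527 -1.082]
0.175 [ 0.533 -0.026  0.175] [-0.853 -0.06   0.193]
0.174 [ 0.533 -0.026  0.174] [-0.126  0.203  0.164]
0.173 [ 0.533 -0.027  0.173] [-0.526  1.12   2.482]
0.172 [ 0.533 -0.027  0.172] [-0.513  0.483  1.758]
0.171 [ 0.533 -0.027  0.171] [0.109 1.034 1.695]
0.17 [ 0.533 -0.027  0.17 ] [-0.152 -0.018  2.945]
0.169 [ 0.533 -0.027  0.169] [-0.591  0.019  4.76 ]
0.168 [ 0.533 -0.027  0.168] [-0.097 -0.13   4.694]
0.167 [ 0.533 -0.027  0.167] [0.038 0.288 4.877]
0.166 [ 0.533 -0.027  0.167] [-2.346  0.379 12.732]
0.165 [ 0.533 -0.027  0.166] [-1.78   0.399 19.588]
25.7833 0.13087559401848697
```

Run:
```python
from rig import *
from h import *
np.set_printoptions(precision=3,suppress=True)
sleep(.5);print(current_time_s(),np.array(current_eef_pos()),np.array(current_force()),current_finger_gap())
f=grab_frame("scene");cv2.imwrite("pics/s8.png",cv2.resize(f["pixels"][90:240,300:500],None,fx=4,fy=4,interpolation=2))
f=grab_frame("side");cv2.imwrite("pics/d8.png",cv2.resize(f["pixels"][90:290,210:410],None,fx=3,fy=3,interpolation=2))
f=grab_frame("wrist");cv2.imwrite("pics/w8.png",f["pixels"])
```

```text
26.2833 [ 0.533 -0.027  0.166] [-1.898  0.908 18.842] 0.12435913711467095
```

View pics/s8.png

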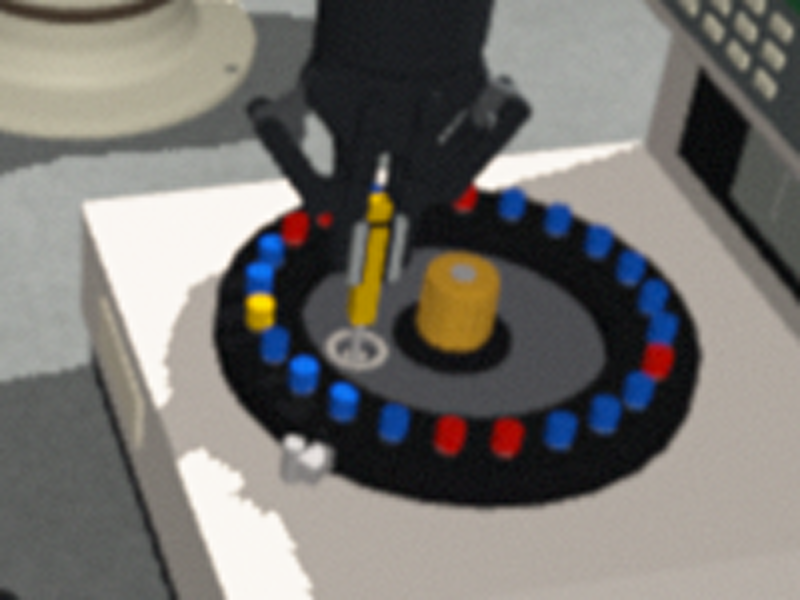

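View pics/d8.png

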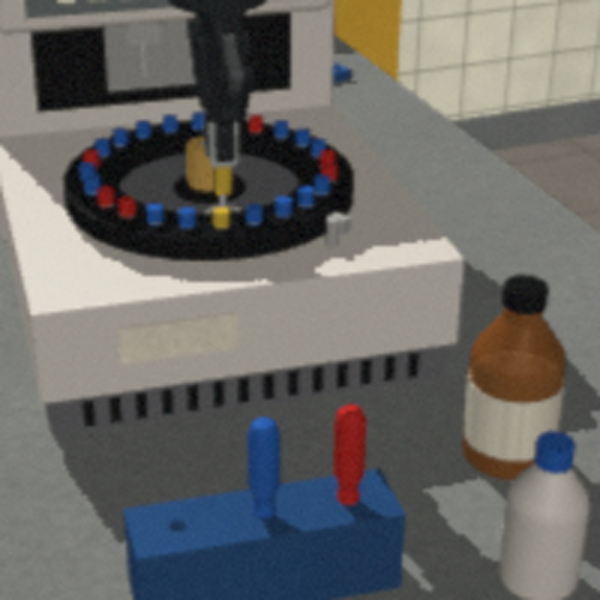

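View pics/w8.png

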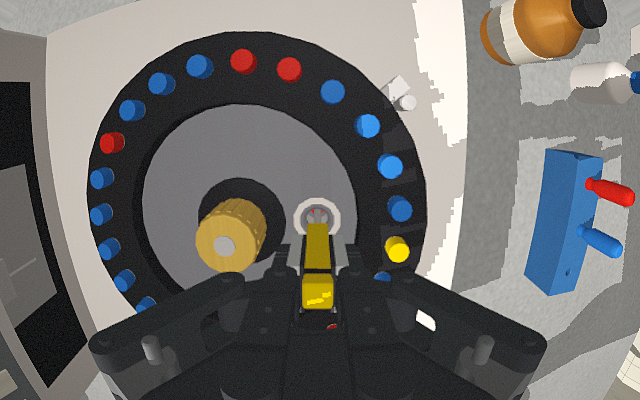

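All good: lug against pin, stylus upright in the hole, a steady 19 N push, drivers and bottles undisturbed.

Run:
```python
from rig import *
close_job(); print(current_time_s(),current_force())
```

```text
the job is handed in; nothing more can be done
the job is handed in; nothing more can be done
```

I turned the tray clockwise by its hub knob to the home stop, then took the yellow stylus from the stand. I pressed the red button through the service hole and handed the job in at about 26 s, still holding the stylus on the button.

**Tray at stop:** The wrist torque rose from about 0.1 to 0.6 N m. The pictures, including the last ones, show the rim lug against the pin. The drawn outlines of the hole and bore line up with the red seen through the hole.

**Button pressed:** Contact came at tool height 0.173 m and force rose to about 5 N over 6 mm. It then climbed steeply from 0.167 m, which matches the rigid end. The push was steady at about 19 N half a second later.

**Stylus and surroundings:** The stylus looks upright in the gripper. Both drivers are still standing in the stand and the bottles look unmoved.

**Checks that disagreed:**
- The gripper turned about 1.2 rad, but the pictures put the tray's turn at roughly 1.0 rad, so the pads probably slipped a little on the knob.
- In the final push past the first stop contact, the torque fell to 0.39 N m instead of rising.
- Stylus tip position differed by about 1 mm between views; I corrected for it, and the hole leaves about 4.5 mm of clearance.

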